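# Strip the counterweight from the microphone boom

## Robot

A 6-joint arm with a two-finger parallel gripper is mounted at the origin on the work surface. World frame = base frame: x ahead of the robot, y to its left, z up, the work surface at z = 0. Lengths are in m, angles in degrees, forces in N, time in s.
With the tool pointing down it reaches from about 0.35 to 0.925 m from the base axis. Payload 6.4 kg.
Tool frame: the origin (TCP) lies at the very end of the fingers, on their centre line; the grasp point (between the pads) lies 19 mm behind it; z points along the fingers, y is the line along which they close (so a half turn about z gives the same grasp; the last joint's range is limited). The gripper opens to 94 mm and grips with 3 to 60 N. Pads are 16 mm wide; open, the fingers measure 119 mm over their backs; the gripper's body (75 mm by 177 mm) begins 78 mm behind the grasp point.
Start: joints at [-78.902, 14.043, 89.255, -0, 76.702, -9.975], TCP at [0.234, -0.607, 0.176] pointing down, gripper open.
Joint ranges: [-179.41, 179.41], [-58.25, 129.5], [7.25, 145.43], [-54.29, 234.29], [11.92, 165.04], [-157.13, 157.13]. Speed limits (degrees/s): [147.25, 147.25, 180, 180, 180, 180].

## Interface

Orientations are given as a 3x3 rotation matrix whose columns are the frame's x, y, z axes.
In Python, from bench import r, eyes, order gives the robot as it stands. The module is installed in compiled form; this text tells all that it offers.
- The arm moves only by the tool carry_out, never from a script. Its argument "series" is a list that holds one entry, the list of rows, each a list of 7 numbers: the shift along the tool's x, y, z in mm, then the turn, a rotation vector about the tool's x, y, z in units of 10 degrees (1.0 is 10 degrees), then the finger opening in mm, from 0 to 94. A call has exactly 5 rows; each row is the pose to reach, as a shift and turn from the pose commanded when the call began, along the tool's axes at that moment; what a row does not reach only later rows make up. A row lasts 1/8 s, in which the tool goes at most 62.5 mm and 10.7 degrees, less where a joint would pass 70% of its speed; a pose out of reach is approached as far as the arm can. A call with a gripper value outside its range is refused whole. The fingers move at their own pace and stop on an object; "squeeze" is the grip in N (left out, the last holds). Time passes only in rows, so rows that repeat a pose let the fingers close, or fill a call up. It gives the time, the measured TCP pose, the force, the opening and the grip force at its end, in the units of the state.
- r.sense(): the state, without advancing time (a new reading comes with each control period).
- eyes.capture(name): name is "scene" or "top" or "wrist"; returns the picture (420x560x3 uint8, red, green, blue); there is no depth.
- eyes.calibration(name): a dict with "K" (3x3 intrinsics, pixels), "world_from_camera" (4x4, takes a point from camera to world coordinates); the wrist camera has in their place "tool_from_camera" (4x4, takes a point from camera to tool coordinates, whose origin is the TCP and whose axes are the flange's). Camera axes: x right, y up, looking along -z (the intrinsics and any distortion apply to the point x, -y, -z); pixel columns grow to the right and rows downward; lengths in m; the calibration is good to about 2 mm. A picture is of the moment at which its call begins: read the wrist's pose just before it. calibration takes no time and is no camera call.
- order.finish_job(): hands the job in; it is judged then, once.
The state is a dict: "time_s": time; "joints": joint angles; "qd": joint speeds; "tau": joint torques, N m; "ee_pos": TCP position; "tcp_rot": TCP orientation; "contact_force": force on the tool from outside, world axes, zero at the start; "torque": the same for the moment, N m; "width": finger opening in m; "grip_force": force on a finger pad.
Only numpy, scipy, OpenCV 4.12 (cv2) and the standard library are available. Lean on these libraries where they do the work, as an engineer would, in place of code of your own. Each camera call takes 0.05 s, during which the arm holds its last target. There are 200 camera calls.

## Task

The microphone stand is being packed away. Slide the loosened stop collar off the free end of the stand's horizontal bar and put it in the shallow wooden tray; after that, slide the counterweight off the same end and put it in the tray too, beside the collar. The spare collar and spare weight lying on the bench are not wanted.

Things in the scene. Friction and masses are not known exactly. Their poses are not given: they have to be found in the camera images.
- bar_tip (a point): Centre of the free end of the microphone stand's horizontal round steel bar (diameter 14 mm, 125 mm above the bench, fixed). +x runs from this end along the bar to the post, z is up; the free end points roughly at the robot. The post's clamp head, 34 mm long and 20 mm higher than the bar, is 200 mm along +x; the microphone, 300 mm and more along +x, rises to 240 mm above the bench.
- collar_centre (a point): Centre of the stop collar: steel ring, outer diameter 44 mm, hole 26 mm, 20 mm long, about 0.15 kg, hanging loosely on the bar nearest its free end (centre 22 to 40 mm from the end and about 5 mm below the bar's axis). x is the ring's own axis, along the bar at the start.
- weight_centre (a point): Centre of the counterweight: steel ring, outer diameter 50 mm, hole 26 mm, 36 mm long, about 0.4 kg, hanging loosely on the bar behind the collar (centre 90 to 110 mm from the end and about 5 mm below the bar's axis). x is the ring's own axis, along the bar at the start.
- tray_in (a point): Centre of the inner floor of the shallow dark wooden tray (6 mm above the bench), fixed to the bench. Inside it measures 208 mm along its x by 148 mm along its y; the walls are 6 mm thick and rise 24 mm above the floor; z is up.
There are look-alikes about, which are no part of the job. Leave any pink look-alike of the part that bears weight_centre alone.

How it is judged:
By the outcome, as a careful person would: the job done as asked, in the order asked, and still so for the second after the job is handed in, with the robot touching nothing.
It also fails if it takes over 61 s, if anything falls off the work surface, if the arm or the gripper's body presses on something with over 40 N, if the wrist force passes 120 N, or if a joint passes its speed limit or range.

## Working session

There is one attempt and no reset: what is moved stays moved. The work goes in short steps, Python scripts to look and compute and a tool call to move; the robot and the scene stay as the last step left them, time stands still between calls to the robot, and variables do not carry over. Pictures are saved under pics/ and viewed, at most 10 in all, crops included, and the job is handed in when it is done.

Besides the shell and the picture viewer there is one more tool, called after ">>>" by a JSON object that holds its "method" and its "body". carry_out: Moves the arm, as the interface text tells. Its arguments: {"type":"object","properties":{"series":{"type":"array"},"squeeze":{"type":"number"}},"required":["series"]}

```bash
mkdir -p pics
cat > h.py <<'E'
import numpy as np,cv2
from bench import r,eyes,order
def snap(c,n,crop=None,s=1):
    im=eyes.capture(c)
    cv2.imwrite('pics/raw_'+n+'.png',im[:,:,::-1])
    return im
E
python3 - <<'E'
from h import *
a=snap('scene','s');b=snap('top','t')
im=np.vstack([a,b])
cv2.imwrite('pics/a.png',cv2.resize(a,(800,600),interpolation=cv2.INTER_CUBIC)[:,:,::-1]);cv2.imwrite('pics/b.png',cv2.resize(b,(800,600),interpolation=cv2.INTER_CUBIC)[:,:,::-1])
np.set_printoptions(precision=4,suppress=True)
for c in('scene','top','wrist'):print(c,eyes.calibration(c))
print(r.sense())
E
```

```text
scene {'K': array([[417.2973,   0.    , 272.9906],
       [  0.    , 417.2973, 206.2086],
       [  0.    ,   0.    ,   1.    ]]), 'world_from_camera': array([[-0.5819, -0.6801,  0.446 ,  0.8257],
       [ 0.8133, -0.4888,  0.3157,  0.2285],
       [ 0.0033,  0.5464,  0.8375,  0.6629],
       [ 0.    ,  0.    ,  0.    ,  1.    ]])}
top {'K': array([[537.4333,   0.    , 280.8464],
       [  0.    , 537.4333, 216.8937],
       [  0.    ,   0.    ,   1.    ]]), 'world_from_camera': array([[ 0.0245,  0.9956, -0.0908,  0.4501],
       [-0.9997,  0.0244, -0.0023, -0.0056],
       [-0.0001,  0.0908,  0.9959,  1.0704],
       [ 0.    ,  0.    ,  0.    ,  1.    ]])}
wrist {'K': array([[322.2191,   0.    , 276.1294],
       [  0.    , 322.2191, 205.7043],
       [  0.    ,   0.    ,   1.    ]]), 'tool_from_camera': array([[ 0.0005,  0.9619,  0.2734,  0.0791],
       [ 1.    , -0.0004, -0.0002,  0.0006],
       [-0.0001,  0.2734, -0.9619, -0.2091],
       [ 0.    ,  0.    ,  0.    ,  1.    ]])}
{'time_s': 0.1, 'joints': array([-78.9021,  14.0811,  89.3161,   0.0011,  76.6994,  -9.9724]), 'qd': array([ 0.0072, -0.1009, -0.1028, -0.1152,  0.0803, -0.032 ]), 'tau': array([  0.0009, -41.6914, -31.5526,   0.0687,   0.031 ,  -0.0001]), 'ee_pos': array([ 0.2336, -0.606 ,  0.1749]), 'tcp_rot': array([[ 0.9331,  0.3595, -0.0003],
       [ 0.3595, -0.9331,  0.0017],
       [ 0.0003, -0.0017, -1.    ]]), 'contact_force': array([ 0.2831, -0.1902,  0.425 ]), 'torque': array([ 0.0263, -0.0355,  0.026 ]), 'grip_force': 0.0, 'width': 0.09425406785309168}
```

View pics/a.png

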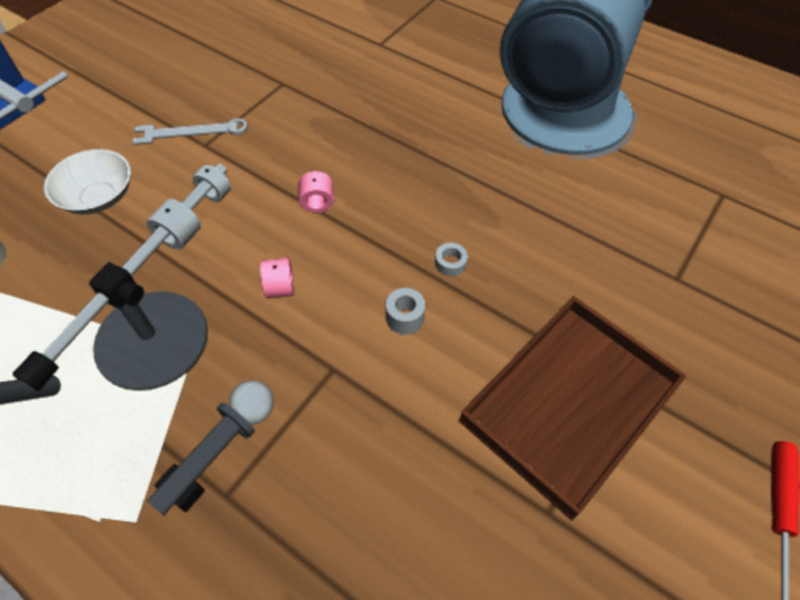

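View pics/b.png

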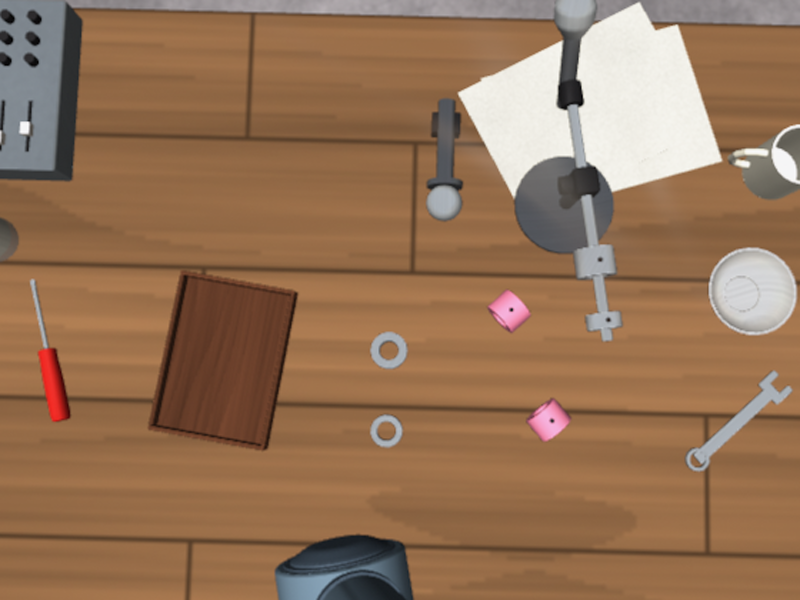

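The scene view shows the bar carrying a collar at (211,182) and a weight at (174,222). In the top view the bar runs from its tip at about (606,340) to the clamp at (582,180). The tray is centred at about (224,360).

Possible look-alikes (top view): 
- Collar: the one on the bar (604,321) and the loose grey spare (387,431). 
- Weight: the one on the bar (595,261), the grey spare (389,350), and two pink ones (509,311) and (549,420). 

I choose the two on the bar and check them in a close crop.

```bash
cat >> h.py <<'E'
np.set_printoptions(precision=4,suppress=True)
def onplane(c,uv,z):
    k=eyes.calibration(c);K=k['K']
    if c=='wrist':
        s=r.sense();W=np.eye(4);W[:3,:3]=s['tcp_rot'];W[:3,3]=s['ee_pos'];W=W@k['tool_from_camera']
    else: W=k['world_from_camera']
    d=np.linalg.solve(K,[uv[0],uv[1],1.]);d=W[:3,:3]@(d*[1,-1,-1]);o=W[:3,3]
    return o+d*(z-o[2])/d[2]
E
python3 - <<'E'
from h import *
f=.7
for n,u,z in[('tip',(606,341),.125),('clamp',(583,181),.145),('far',(574,108),.125),('collar top',(604,320),.142),('weight',(595,261),.145),
 ('c1',(184,272),.03),('c2',(296,292),.03),('c3',(266,448),.03),('c4',(151,429),.03)]:
    print(n,onplane('top',(u[0]*f,u[1]*f),z))
a=cv2.imread('pics/raw_s.png')[100:250,50:200];b=cv2.imread('pics/raw_t.png')[100:250,350:500]
cv2.imwrite('pics/c.png',cv2.resize(np.hstack([a,b]),(800,400),interpolation=cv2.INTER_CUBIC))
E
```

```text
tip [ 0.504  -0.2566  0.125 ]
clamp [ 0.6989 -0.2229  0.145 ]
far [ 0.7983 -0.216   0.125 ]
collar top [ 0.5284 -0.2496  0.142 ]
weight [ 0.5999 -0.2378  0.145 ]
c1 [0.5896 0.2949 0.03  ]
c2 [0.5659 0.1408 0.03  ]
c3 [0.3549 0.1732 0.03  ]
c4 [0.3763 0.3285 0.03  ]
```

View pics/c.png

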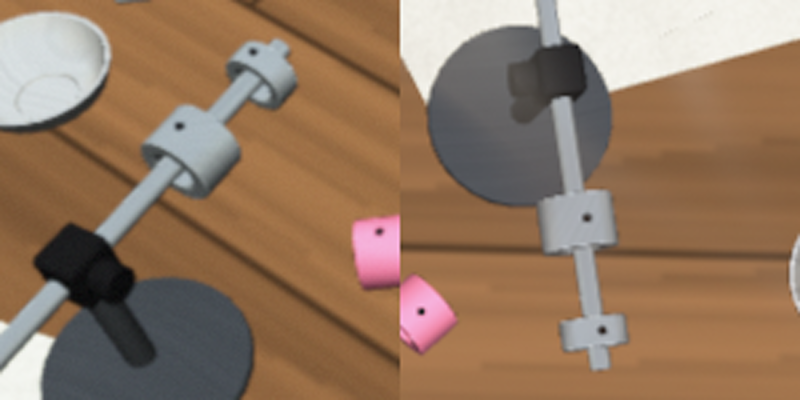

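The crop confirms the choice: both grey rings are threaded on the bar, the collar nearest the tip and the weight behind it. Now I move toward a hover above the collar.

>>> {"method": "carry_out", "body": {"series": [[[40,-23,-5,0,0,0.6,94],[85,-48,-12,0,0,1.25,94],[130,-73,-20,0,0,1.25,94],[170,-96,-25,0,0,1.25,94],[200,-113,-25,0,0,1.25,94]]]}}

```text
time_s: 0.72
ee_pos: [0.3808, -0.4276, 0.201]
tcp_rot: [[0.989, 0.15, 0.0], [0.15, -0.989, -0.0], [0.0, 0.0, -1.0]]
contact_force: [-1.0, 0.2, 0.1]
width: 0.0941
grip_force: 0.0
```

Run:
```python
from h import *
for n,u,z in[('tip',(425,238),.125),('bar2',(411.1,139.4),.132),('bar far',(402,76),.132),('collar',(422.7,224),.142),('weight',(416.75,182.9),.145)]: print(n,onplane('top',u,z))
s=r.sense();print(s['time_s'],s['ee_pos'],s['tcp_rot'])
for t in[(.520,-.253,.2)]: print(s['tcp_rot'].T@(np.array(t)-s['ee_pos'])*1000)
```

```text
tip [ 0.5052 -0.258   0.125 ]
bar2 [ 0.6795 -0.2314  0.132 ]
bar far [ 0.795  -0.2148  0.132 ]
collar [ 0.5284 -0.2494  0.142 ]
weight [ 0.5996 -0.2383  0.145 ]
0.725 [ 0.3808 -0.4276  0.201 ] [[ 0.9887  0.1501  0.0002]
 [ 0.1501 -0.9887 -0.0001]
 [ 0.0002  0.0001 -1.    ]]
[ 163.856 -151.719    1.032]
```

>>> {"method": "carry_out", "body": {"series": [[[35,-33,0,0,0,0,94],[80,-75,0,0,0,0,94],[125,-116,0,0,0,0,94],[164,-152,0,0,0,0,94],[164,-152,0,0,0,0,94]]]}}

```text
time_s: 1.35
ee_pos: [0.5205, -0.2516, 0.2004]
tcp_rot: [[0.988, 0.154, -0.001], [0.154, -0.988, 0.001], [-0.0, -0.001, -1.0]]
contact_force: [-0.3, -0.5, 0.5]
width: 0.0938
grip_force: 0.0
```

Run:
```python
from h import *
s=r.sense();print(s['ee_pos'],s['tcp_rot'])
w=snap('wrist','w1');cv2.imwrite('pics/w1.png',cv2.resize(w,(800,600),interpolation=cv2.INTER_CUBIC)[:,:,::-1])
```

```text
[ 0.5205 -0.2516  0.2004] [[ 0.9881  0.1541 -0.0005]
 [ 0.1541 -0.9881  0.0007]
 [-0.0004 -0.0008 -1.    ]]
```

View pics/w1.png

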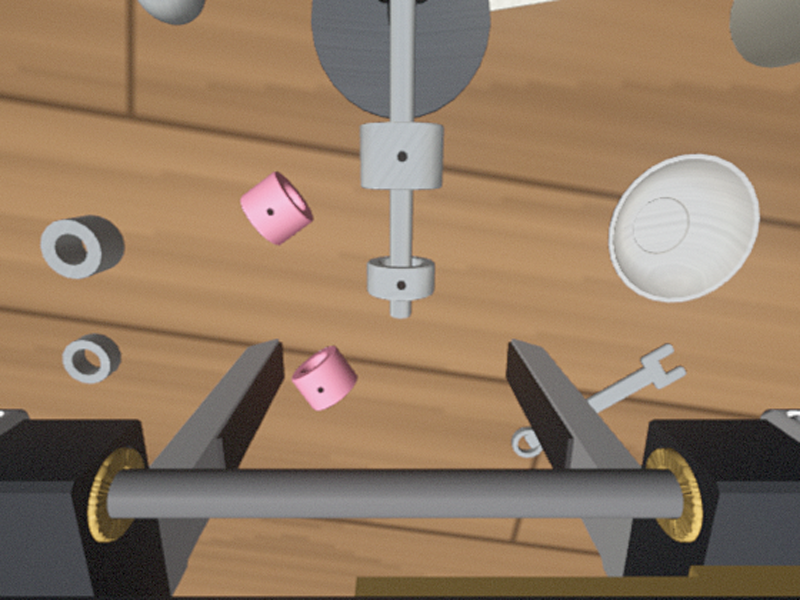

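The wrist view shows the bar vertical at column 401, aligned with the tool. The collar's top hole is at (401,285), the weight's at (402,156) and the tip at about (401,317).

Run:
```python
from h import *
f=.7;s=r.sense()
for n,u,z in[('tip',(401,316),.128),('collar',(401,285),.142),('weight',(402,156),.145),('bar',(401,50),.132),('fing mid',(395.5,342),.2)]:
    p=onplane('wrist',(u[0]*f,u[1]*f),z);print(n,p,s['tcp_rot'].T@(p-s['ee_pos'])*1000)
```

```text
tip [ 0.5049 -0.2605  0.128 ] [-15.5852   5.0051  72.3813]
collar [ 0.5289 -0.2565  0.142 ] [ 8.7648  4.7057 58.3607]
weight [ 0.6023 -0.2454  0.145 ] [82.9613  4.8899 55.2974]
bar [ 0.657  -0.2363  0.132 ] [138.4266   4.2761  68.2504]
fing mid [ 0.5151 -0.2551  0.2   ] [-4.6898  1.284   0.3735]
```

>>> {"method": "carry_out", "body": {"series": [[[9,4,10,0,0,0,94],[9,4,40,0,0,0,94],[9,4,75,0,0,0,94],[9,4,98,0,0,0,80],[9,4,98,0,0,0,60]]]}}

```text
time_s: 2.02
ee_pos: [0.5266, -0.2572, 0.0999]
tcp_rot: [[0.989, 0.147, -0.004], [0.147, -0.989, 0.003], [-0.004, -0.004, -1.0]]
contact_force: [0.1, 0.7, 0.0]
width: 0.0774
grip_force: 0.0
```

>>> {"method": "carry_out", "body": {"series": [[[0,0,0,0,0,0,40],[0,0,0,0,0,0,30],[0,0,0,0,0,0,30],[0,0,0,0,0,0,30],[0,0,0,0,0,0,30]]], "squeeze": 20}}

```text
time_s: 2.65
ee_pos: [0.5288, -0.2564, 0.1032]
tcp_rot: [[0.989, 0.149, -0.0], [0.149, -0.989, 0.001], [0.0, -0.001, -1.0]]
contact_force: [-0.3, 3.6, 2.4]
width: 0.0321
grip_force: 16.4
```

Run:
```python
from h import *
s=r.sense();print({k:s[k] for k in('ee_pos','contact_force','width','grip_force')})
w=snap('wrist','w2');a=snap('scene','s2')
cv2.imwrite('pics/w2.png',np.hstack([cv2.resize(w,(400,300)),cv2.resize(a[90:240,60:260],(400,300),interpolation=cv2.INTER_CUBIC)])[:,:,::-1])
```

```text
{'ee_pos': array([ 0.5288, -0.2564,  0.1032]), 'contact_force': array([-0.2998,  3.5547,  2.4172]), 'width': 0.032068919742950695, 'grip_force': 16.44615087308921}
```

View pics/w2.png

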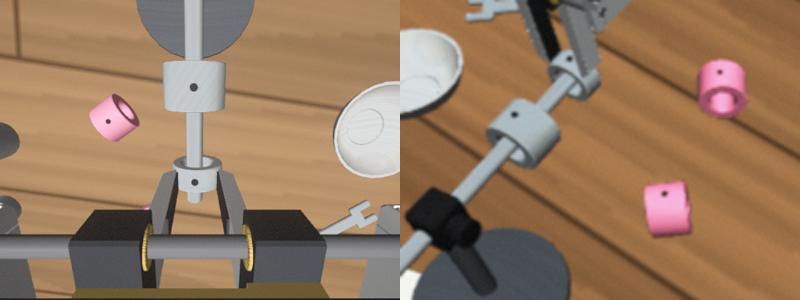

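The width of 32 mm is less than the 44 mm ring, so I look closer.

Run:
```python
from h import *
s=r.sense();print(s['width'],s['grip_force'],s['time_s'])
w=cv2.imread('pics/raw_w2.png');a=cv2.imread('pics/raw_s2.png')
cv2.imwrite('pics/w3.png',np.hstack([cv2.resize(w[200:320,210:330],(400,400),interpolation=cv2.INTER_CUBIC),cv2.resize(a[85:165,110:190],(400,400),interpolation=cv2.INTER_CUBIC)]))
```

```text
0.0316486046565782 16.7500744771678 2.75
```

View pics/w3.png

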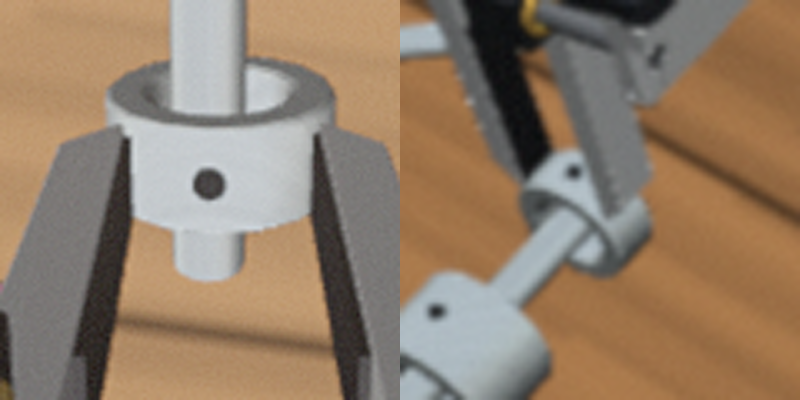

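Run:
```python
from h import *
from scipy.optimize import least_squares
def proj(c,p,pose=None):
    k=eyes.calibration(c);W=k['world_from_camera'] if c!='wrist' else pose@k['tool_from_camera']
    q=np.linalg.inv(W)@np.r_[p,1];q=q[:3]*[1,-1,-1];q=k['K']@q;return q[:2]/q[2]
P=np.eye(4);P[:3,:3]=[[.9881,.1541,-.0005],[.1541,-.9881,.0007],[-.0004,-.0008,-1]];P[:3,3]=[.5205,-.2516,.2004]
for n,s_,t,w in[('col',(144.9,119.1),(425.75,223.75),(280.7,199.5)),('wt',(117.1,147.25),(420.1,181.4),(281.4,109.2))]:
    o=least_squares(lambda p:np.r_[proj('scene',p)-s_,proj('top',p)-t,proj('wrist',p,P)-w],[.55,-.25,.14]);print(n,o.x,o.fun)
s=r.sense();R=s['tcp_rot'];T=s['ee_pos']
for y in(-.017,.017):
  for x in(-.008,.008):
    print(x,y,proj('scene',T+R@[x,y,0]), proj('scene',T+R@[x,y,-.019]))
print(s['joints'],s['tau'])
```

```text
col [ 0.529  -0.2552  0.1383] [-0.035  -0.1884 -0.3185  0.147   0.1218 -0.1013]
wt [ 0.6032 -0.2438  0.1411] [-0.2025 -0.1339 -0.7171 -0.1198  0.2155  0.118 ]
-0.008 -0.017 [159.7322 132.8279] [157.3165 125.3712]
0.008 -0.017 [154.4845 138.7295] [151.9286 131.3217]
-0.008 0.017 [144.3944 126.5402] [141.679  119.0333]
0.008 0.017 [139.0462 132.3112] [136.1869 124.8492]
[-36.9417  10.1623 101.7718   0.0497  68.1074  44.4539] [ -1.7413 -35.1724 -29.3835  -0.5856  -0.9366  -0.0029]
```

The collar triangulates to its expected height (top at about 0.14). The finger tips in the picture sit about 25–30 mm above the reported TCP, so the pads pinch only the ring's upper part. I open, go 30 mm lower and grip again.

>>> {"method": "carry_out", "body": {"series": [[[0,0,0,0,0,0,70],[0,0,0,0,0,0,70],[0,0,15,0,0,0,70],[0,0,30,0,0,0,70],[0,0,30,0,0,0,50]]], "squeeze": 20}}

```text
time_s: 3.38
ee_pos: [0.5272, -0.256, 0.0702]
tcp_rot: [[0.989, 0.149, -0.004], [0.149, -0.989, 0.003], [-0.003, -0.003, -1.0]]
contact_force: [-0.2, 0.3, 0.2]
width: 0.0631
grip_force: 0.0
```

>>> {"method": "carry_out", "body": {"series": [[[0,0,0,0,0,0,30],[0,0,0,0,0,0,30],[0,0,0,0,0,0,30],[0,0,0,0,0,0,30],[0,0,0,0,0,0,30]]]}}

```text
time_s: 4.0
ee_pos: [0.5289, -0.2568, 0.0732]
tcp_rot: [[0.989, 0.149, 0.0], [0.149, -0.989, 0.0], [0.0, -0.0, -1.0]]
contact_force: [-0.5, 2.3, 2.0]
width: 0.0417
grip_force: 20.0
```

Run:
```python
from h import *
s=r.sense();print({k:s[k] for k in('ee_pos','contact_force','torque','width','grip_force')})
w=snap('wrist','w4');a=snap('scene','s4')
cv2.imwrite('pics/w4.png',np.hstack([cv2.resize(w[200:320,210:330],(400,400),interpolation=cv2.INTER_CUBIC),cv2.resize(a[85:165,110:190],(400,400),interpolation=cv2.INTER_CUBIC)])[:,:,::-1])
```

```text
{'ee_pos': array([ 0.5289, -0.2568,  0.0732]), 'contact_force': array([-0.4608,  2.3428,  1.9954]), 'torque': array([0.5539, 0.0616, 0.0167]), 'width': 0.04174378311290718, 'grip_force': 19.99799743294716}
```

View pics/w4.png

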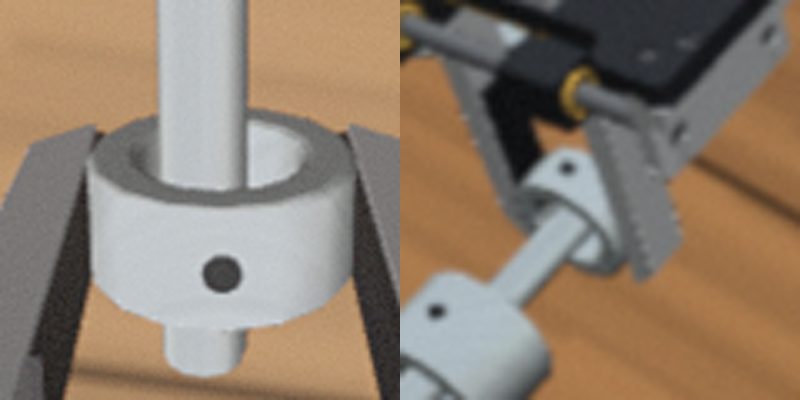

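The collar is now held squarely across its diameter. I lift it 4 mm to float it on the bar and slide it off.

>>> {"method": "carry_out", "body": {"series": [[[0,0,-4,0,0,0,30],[-12,0,-4,0,0,0,30],[-30,0,-4,0,0,0,30],[-55,0,-4,0,0,0,30],[-80,0,-4,0,0,0,30]]], "squeeze": 30}}

```text
time_s: 4.72
ee_pos: [0.4476, -0.2691, 0.0765]
tcp_rot: [[0.989, 0.149, -0.001], [0.149, -0.989, 0.0], [-0.001, -0.0, -1.0]]
contact_force: [0.6, -0.1, -2.1]
width: 0.0416
grip_force: 30.0
```

Run:
```python
from h import *
s=r.sense();print({k:s[k] for k in('ee_pos','contact_force','torque','width','grip_force')})
w=snap('wrist','w5');a=snap('scene','s5')
cv2.imwrite('pics/w5.png',np.hstack([cv2.resize(w,(400,300)),cv2.resize(a[60:210,60:260],(400,300),interpolation=cv2.INTER_CUBIC)])[:,:,::-1])
# place targets: tray centre, yaw -8.6
c=np.array([.4717,.2344]);th=np.radians(-8.6);u=np.array([np.cos(th),np.sin(th)])
for d in(-.05,.05):
  t=np.r_[c+d*u,.15];print(t,s['tcp_rot'].T@(t-s['ee_pos'])*1000)
```

```text
{'ee_pos': array([ 0.4476, -0.2691,  0.0765]), 'contact_force': array([ 0.5766, -0.07  , -2.1494]), 'torque': array([ 0.0207,  0.0372, -0.0044]), 'width': 0.04163784398852268, 'grip_force': 29.99721810221672}
[0.4223 0.2419 0.15  ] [  50.8917 -509.0418  -73.4496]
[0.5211 0.2269 0.15  ] [ 146.4436 -479.5487  -73.5197]
```

View pics/w5.png

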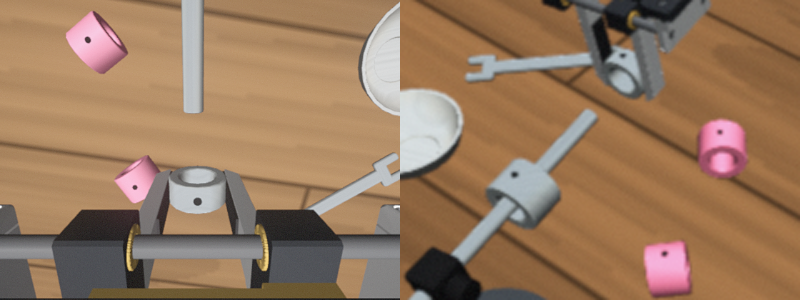

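The collar is off the bar and held firmly. I carry it to the near part of the tray.

>>> {"method": "carry_out", "body": {"series": [[[0,0,-40,0,0,0,30],[5,-45,-73,0,0,0,30],[12,-100,-73,0,0,0,30],[20,-160,-73,0,0,0,30],[26,-220,-73,0,0,0,30]]]}}

```text
time_s: 5.45
ee_pos: [0.4424, -0.046, 0.1501]
tcp_rot: [[0.989, 0.148, 0.001], [0.148, -0.989, -0.0], [0.001, 0.0, -1.0]]
contact_force: [0.4, 0.5, -2.5]
width: 0.0419
grip_force: 30.0
```

>>> {"method": "carry_out", "body": {"series": [[[5,-60,0,0,0,0.3,30],[10,-120,0,0,0,0.8,30],[15,-180,0,0,0,1.3,30],[20,-245,0,0,0,1.72,30],[25,-289,0,0,0,1.72,30]]]}}

```text
time_s: 6.08
ee_pos: [0.4236, 0.2443, 0.15]
tcp_rot: [[0.989, -0.149, 0.001], [-0.149, -0.989, 0.0], [0.001, -0.001, -1.0]]
contact_force: [1.1, 0.3, -2.1]
width: 0.0417
grip_force: 30.0
```

>>> {"method": "carry_out", "body": {"series": [[[0,0,0,0,0,0,30],[0,0,0,0,0,0,30],[0,0,15,0,0,0,30],[0,0,30,0,0,0,30],[0,0,30,0,0,0,30]]]}}

```text
time_s: 6.7
ee_pos: [0.4227, 0.2408, 0.1175]
tcp_rot: [[0.988, -0.151, -0.004], [-0.151, -0.988, -0.001], [-0.004, 0.002, -1.0]]
contact_force: [-0.5, 0.7, -2.4]
width: 0.0418
grip_force: 30.0
```

Run:
```python
from h import *
s=r.sense();print({k:s[k] for k in('ee_pos','contact_force','torque','width','grip_force')})
w=snap('wrist','w6');a=snap('top','t6')
cv2.imwrite('pics/w6.png',np.hstack([cv2.resize(w,(400,300)),cv2.resize(a[160:340,80:320],(400,300),interpolation=cv2.INTER_CUBIC)])[:,:,::-1])
```

```text
{'ee_pos': array([0.4227, 0.2408, 0.1175]), 'contact_force': array([-0.4555,  0.6723, -2.4053]), 'torque': array([ 0.0874, -0.0178, -0.0623]), 'width': 0.04184503689916716, 'grip_force': 29.996484518051147}
```

View pics/w6.png

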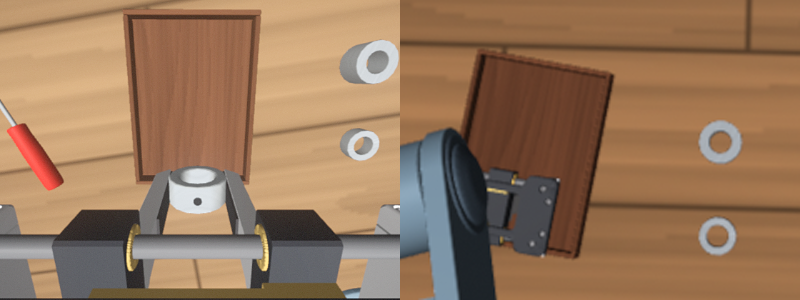

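The collar is over the tray and centred across it, with the near wall at row 182. I check the distances numerically before lowering.

Run:
```python
from h import *
s=r.sense();c=1.4
for u in[(137,182),(250,182),(124,11),(260,11)]:
    p=onplane('wrist',(u[0]*c,u[1]*c),.03);print(p,s['tcp_rot'].T@(p-s['ee_pos'])*1000)
```

```text
[0.3805 0.3331 0.03  ] [-56.7715 -83.9647  89.4487]
[0.3566 0.1756 0.03  ] [-56.7329  75.3066  89.4999]
[0.5925 0.3005 0.03  ] [157.7174 -83.6905  89.295 ]
[0.569  0.1453 0.03  ] [157.8158  73.2684  89.3454]
```

>>> {"method": "carry_out", "body": {"series": [[[0,0,25,0,0,0,30],[0,0,55,0,0,0,30],[0,0,80,0,0,0,30],[0,0,90,0,0,0,30],[0,0,90,0,0,0,30]]]}}

```text
time_s: 7.42
ee_pos: [0.4243, 0.2419, 0.03]
tcp_rot: [[0.989, -0.15, -0.0], [-0.15, -0.989, -0.0], [-0.0, 0.0, -1.0]]
contact_force: [0.3, -0.1, -1.4]
width: 0.0417
grip_force: 30.0
```

>>> {"method": "carry_out", "body": {"series": [[[0,-4,12,0,0,0,30],[0,-4,25,0,0,0,30],[0,-4,35,0,0,0,30],[0,-4,40,0,0,0,30],[0,-4,42,0,0,0,30]]]}}

```text
time_s: 8.05
ee_pos: [0.4246, 0.2458, -0.0126]
tcp_rot: [[0.989, -0.15, -0.001], [-0.15, -0.989, -0.0], [-0.001, 0.0, -1.0]]
contact_force: [0.0, 0.4, -1.5]
width: 0.0417
grip_force: 30.0
```

>>> {"method": "carry_out", "body": {"series": [[[0,0,0,0,0,0,30],[0,0,1,0,0,0,30],[0,0,2,0,0,0,30],[0,0,2,0,0,0,30],[0,0,2,0,0,0,30]]]}}

```text
time_s: 8.68
ee_pos: [0.4248, 0.2459, -0.0141]
tcp_rot: [[0.989, -0.15, 0.0], [-0.15, -0.989, 0.0], [0.0, -0.0, -1.0]]
contact_force: [0.1, -0.0, -2.8]
width: 0.0415
grip_force: 30.0
```

>>> {"method": "carry_out", "body": {"series": [[[0,0,1,0,0,0,30],[0,0,1,0,0,0,30],[0,0,2,0,0,0,30],[0,0,2,0,0,0,30],[0,0,2,0,0,0,30]]]}}

```text
time_s: 9.3
ee_pos: [0.4248, 0.2459, -0.0162]
tcp_rot: [[0.989, -0.15, -0.0], [-0.15, -0.989, -0.0], [-0.0, 0.0, -1.0]]
contact_force: [-0.3, 0.1, -2.5]
width: 0.0416
grip_force: 30.0
```

Run:
```python
from h import *
s=r.sense();print({k:s[k] for k in('ee_pos','contact_force')})
# estimate held ring height: scene image, hole in collar (dark blob) saved for numeric check
```

```text
{'ee_pos': array([ 0.4248,  0.2459, -0.0162]), 'contact_force': array([-0.302 ,  0.1251, -2.4918])}
```

>>> {"method": "carry_out", "body": {"series": [[[0,0,1,0,0,0,30],[0,0,2,0,0,0,30],[0,0,3,0,0,0,30],[0,0,3,0,0,0,30],[0,0,3,0,0,0,30]]]}}

```text
time_s: 9.93
ee_pos: [0.4248, 0.2459, -0.0191]
tcp_rot: [[0.989, -0.15, 0.0], [-0.15, -0.989, 0.0], [0.0, -0.0, -1.0]]
contact_force: [-0.3, -0.1, -2.3]
width: 0.0418
grip_force: 30.0
```

>>> {"method": "carry_out", "body": {"series": [[[0,0,1,0,0,0,30],[0,0,1,0,0,0,30],[0,0,2,0,0,0,30],[0,0,2,0,0,0,30],[0,0,2,0,0,0,30]]]}}

```text
time_s: 10.55
ee_pos: [0.4249, 0.2459, -0.021]
tcp_rot: [[0.989, -0.15, 0.0], [-0.15, -0.989, 0.0], [0.0, -0.0, -1.0]]
contact_force: [-1.0, 0.7, -0.7]
width: 0.0417
grip_force: 30.0
```

Contact has just begun (the weight is coming off the wrist). I release gently and lift.

>>> {"method": "carry_out", "body": {"series": [[[0,0,0,0,0,0,48],[0,0,0,0,0,0,54],[0,0,0,0,0,0,62],[0,0,0,0,0,0,62],[0,0,-10,0,0,0,62]]]}}

```text
time_s: 11.18
ee_pos: [0.424, 0.2457, -0.0114]
tcp_rot: [[0.989, -0.15, -0.002], [-0.15, -0.989, -0.001], [-0.002, 0.001, -1.0]]
contact_force: [0.0, 0.0, -0.4]
width: 0.0617
grip_force: 0.0
```

>>> {"method": "carry_out", "body": {"series": [[[0,0,-30,0,0,0,62],[0,0,-70,0,0,0,62],[0,0,-110,0,0,0,75],[0,0,-160,0,0,0,94],[0,0,-200,0,0,0,94]]]}}

```text
time_s: 11.8
ee_pos: [0.4251, 0.246, 0.1918]
tcp_rot: [[0.989, -0.15, 0.002], [-0.15, -0.989, 0.001], [0.002, -0.001, -1.0]]
contact_force: [0.5, 1.5, 0.1]
width: 0.0884
grip_force: 0.0
```

Run:
```python
from h import *
s=r.sense();w=snap('wrist','w7');a=snap('top','t7')
# bright grey blob = collar
for n,im in(('wrist',w),('top',a)):
    h=cv2.cvtColor(im,cv2.COLOR_RGB2HSV);m=((h[...,1]<40)&(h[...,2]>110)).astype(np.uint8)
    k,_,st,ce=cv2.connectedComponentsWithStats(m)
    for i in range(1,k):
        if st[i,4]>60:
            p=onplane(n,ce[i],.03);print(n,st[i],ce[i],p)
print(s['ee_pos'])
# way to bar: weight hover
R=s['tcp_rot']
for t in[(.6025,-.2455,.18)]: print(R.T@(np.array(t)-s['ee_pos'])*1000)
```

```text
wrist [ 443   71   62   49 2295] [474.1917  95.2932] [0.4953 0.0163 0.03  ]
wrist [ 22  86  53  81 484] [ 47.6322 125.2727] [0.5348 0.4925 0.03  ]
wrist [ 446  171   43   36 1054] [467.4279 188.2704] [0.3907 0.0231 0.03  ]
wrist [258 173  37  23 745] [276.0564 184.2658] [0.4291 0.2467 0.03  ]
wrist [ 131  238   69   89 1318] [163.8839 280.4659] [0.3256 0.4087 0.03  ]
wrist [ 354  238   57   90 1208] [384.6267 279.2127] [0.2856 0.1274 0.03  ]
wrist [532 286  28  31 537] [548.0801 298.2477] [ 0.2269 -0.0814  0.03  ]
wrist [  0 290  22  21 161] [  9.7205 298.118 ] [0.3304 0.6157 0.03  ]
wrist [   86   337   381    77 10586] [277.9449 354.5307] [0.1921 0.2799 0.03  ]
top [    0     0   560   139 24587] [331.7053  55.6941] [ 0.8708 -0.0969  0.03  ]
top [ 511   87   49   43 1066] [538.5347 112.7026] [ 0.7644 -0.5079  0.03  ]
top [299 130  23  23 435] [310.0437 141.0299] [ 0.6963 -0.057   0.03  ]
top [ 402  136   30  103 1216] [416.6604 184.8002] [ 0.6144 -0.267   0.03  ]
top [ 496  173   62   61 2944] [526.3658 203.3441] [ 0.5832 -0.4807  0.03  ]
top [ 21 196  13  48 147] [ 26.9388 219.1565] [0.5285 0.4899 0.03  ]
top [259 232  26  26 375] [271.768  244.7467] [0.4904 0.013  0.03  ]
top [480 260  74  70 916] [516.2391 294.8755] [ 0.4058 -0.4583  0.03  ]
top [105 262  26   6  61] [117.5738 264.541 ] [0.445  0.3093 0.03  ]
top [259 290  23  23 262] [270.3359 301.2023] [0.3823 0.013  0.03  ]
[0.4251 0.246  0.1918]
[249.0924 459.3913  11.8879]
```

The collar rests in the tray at (0.429, 0.247). Next I fetch the weight.

>>> {"method": "carry_out", "body": {"series": [[[15,35,0,0,0,0,94],[40,85,0,0,0,0,94],[65,135,0,0,0,0,94],[95,185,0,0,0,0,94],[125,235,0,0,0,0,94]]]}}

```text
time_s: 12.52
ee_pos: [0.5129, -0.0069, 0.1882]
tcp_rot: [[0.989, -0.15, -0.001], [-0.15, -0.989, 0.0], [-0.001, -0.0, -1.0]]
contact_force: [-0.0, 0.3, 0.8]
width: 0.0942
grip_force: 0.0
```

>>> {"method": "carry_out", "body": {"series": [[[30,50,5,0,0,-0.4,94],[60,100,12,0,0,-0.9,94],[90,155,12,0,0,-1.4,94],[112,200,12,0,0,-1.72,94],[124,224,12,0,0,-1.72,94]]]}}

```text
time_s: 13.15
ee_pos: [0.6017, -0.2475, 0.1756]
tcp_rot: [[0.989, 0.147, -0.002], [0.147, -0.989, 0.001], [-0.001, -0.001, -1.0]]
contact_force: [0.0, -0.0, -0.5]
width: 0.0938
grip_force: 0.0
```

>>> {"method": "carry_out", "body": {"series": [[[0,0,0,0,0,0,94],[0,0,0,0,0,0,94],[0,0,0,0,0,0,94],[0,0,0,0,0,0,94],[0,0,0,0,0,0,94]]]}}

```text
time_s: 13.78
ee_pos: [0.6021, -0.2447, 0.1771]
tcp_rot: [[0.989, 0.15, 0.0], [0.15, -0.989, -0.0], [0.0, 0.0, -1.0]]
contact_force: [1.1, -0.4, -0.6]
width: 0.0942
grip_force: 0.0
```

Run:
```python
from h import *
s=r.sense();w=snap('wrist','w8');R=s['tcp_rot'];print(s['ee_pos'],R)
h=cv2.cvtColor(w,cv2.COLOR_RGB2HSV);m=((h[...,1]<40)&(h[...,2]>110)).astype(np.uint8)
# dark hole inside the weight
g=cv2.cvtColor(w,cv2.COLOR_RGB2GRAY)
k,_,st,ce=cv2.connectedComponentsWithStats(m)
for i in range(1,k):
    if st[i,4]>300: print('grey',st[i],ce[i])
k,_,st,ce=cv2.connectedComponentsWithStats((g<90).astype(np.uint8))
for i in range(1,k):
    if 8<st[i,4]<150 and 200<ce[i][0]<350:
        p=onplane('wrist',ce[i],.143);print('hole',st[i],ce[i],R.T@(p-s['ee_pos'])*1000)
```

```text
[ 0.6021 -0.2447  0.1771] [[ 0.9887  0.1497  0.0002]
 [ 0.1497 -0.9887 -0.0001]
 [ 0.0002  0.0002 -1.    ]]
grey [  184     0   305    83 17152] [354.0106  31.0131]
grey [ 501   41   59   61 2675] [533.5174  72.2916]
grey [  84   47   43   48 1620] [105.3265  70.2599]
grey [ 262  106   20   87 1419] [272.6956 148.6399]
grey [ 421  184  106   98 7988] [473.308  232.5806]
grey [ 245  190   56  127 3378] [272.6895 234.14  ]
grey [ 24 228  42  39 922] [ 44.4165 247.423 ]
grey [  75  344  403   55 6800] [287.7144 355.6859]
hole [212  90   7   4  12] [215.5833  90.8333] [ 95.1329 -42.256   34.0798]
hole [306  98  12   3  18] [310.7222  98.6667] [89.8597 25.6499 34.0904]
hole [225 106   7   6   9] [228.2222 108.6667] [ 82.9751 -33.7459  34.0788]
hole [216 108   5   4   9] [218.3333 109.2222] [ 82.588  -40.9081  34.0775]
hole [232 110  16  12  49] [237.4082 114.7959] [ 78.716  -27.2485  34.079 ]
hole [238 112  27  12  97] [254.1546 117.6907] [ 76.6929 -15.1274  34.0807]
hole [317 113  13   8  30] [322.2333 115.4   ] [78.3162 34.3549 34.0895]
hole [219 117   8   8  19] [221.9474 121.5789] [ 73.9459 -38.6902  34.0761]
hole [223 116   9   5  17] [227.2353 118.    ] [ 76.4686 -34.7262  34.0773]
hole [224 122  37  13 128] [240.7031 127.3984] [ 69.8193 -25.1204  34.0775]
hole [310 122   4   6  10] [311.4 124.4] [71.9715 26.6772 34.0869]
hole [260 126   5  15  24] [262.6667 132.5833] [66.1105 -9.0498 34.0796]
hole [250 132  11   3  14] [254.3571 133.3571] [ 65.5512 -15.1817  34.0784]
hole [252 145   6   8  20] [254.9  148.45] [ 54.5405 -14.9757  34.0762]
hole [260 145   5   5  12] [262.3333 147.    ] [55.6123 -9.4144 34.0773]
hole [247 184  27  11 113] [256.646  189.3009] [ 23.2896 -14.1772  34.0699]
hole [271 215   6   6  32] [273.5 217.5] [ 0.394  -1.1911 34.0674]
```

The weight's set-screw hole is within about 1 mm of the tool axis. I descend and grip.

>>> {"method": "carry_out", "body": {"series": [[[0,-1,15,0,0,0,94],[0,-1,45,0,0,0,94],[0,-1,80,0,0,0,94],[0,-1,104,0,0,0,94],[0,-1,104,0,0,0,75]]], "squeeze": 20}}

```text
time_s: 14.45
ee_pos: [0.5998, -0.2429, 0.0693]
tcp_rot: [[0.989, 0.149, -0.005], [0.149, -0.989, 0.003], [-0.005, -0.004, -1.0]]
contact_force: [0.6, 0.6, -0.2]
width: 0.087
grip_force: 0.0
```

>>> {"method": "carry_out", "body": {"series": [[[0,0,0,0,0,0,55],[0,0,0,0,0,0,30],[0,0,0,0,0,0,30],[0,0,0,0,0,0,30],[0,0,0,0,0,0,30]]]}}

```text
time_s: 15.08
ee_pos: [0.6021, -0.244, 0.0733]
tcp_rot: [[0.989, 0.149, 0.0], [0.149, -0.989, 0.0], [0.0, -0.0, -1.0]]
contact_force: [-0.8, 1.2, 2.6]
width: 0.0479
grip_force: 20.0
```

>>> {"method": "carry_out", "body": {"series": [[[0,0,0,0,0,0,30],[0,0,0,0,0,0,30],[0,0,-2,0,0,0,30],[0,0,-4,0,0,0,30],[0,0,-4,0,0,0,30]]], "squeeze": 45}}

```text
time_s: 15.7
ee_pos: [0.6014, -0.2442, 0.076]
tcp_rot: [[0.989, 0.149, -0.001], [0.149, -0.989, 0.0], [-0.001, -0.001, -1.0]]
contact_force: [0.0, 0.1, -5.7]
width: 0.0477
grip_force: 45.0
```

The weight is floating free on the bar. I slide it off, 160 mm.

>>> {"method": "carry_out", "body": {"series": [[[-5,0,-1,0,0,0,30],[-15,0,-1,0,0,0,30],[-30,0,-1,0,0,0,30],[-50,0,-1,0,0,0,30],[-70,0,-1,0,0,0,30]]]}}

```text
time_s: 16.32
ee_pos: [0.5312, -0.2548, 0.0778]
tcp_rot: [[0.989, 0.149, -0.0], [0.149, -0.989, -0.0], [-0.0, -0.0, -1.0]]
contact_force: [-0.7, -0.2, -5.2]
width: 0.0475
grip_force: 45.0
```

>>> {"method": "carry_out", "body": {"series": [[[-20,0,0,0,0,0,30],[-40,0,0,0,0,0,30],[-60,0,0,0,0,0,30],[-80,0,0,0,0,0,30],[-90,0,0,0,0,0,30]]]}}

```text
time_s: 16.95
ee_pos: [0.4423, -0.2681, 0.0778]
tcp_rot: [[0.989, 0.148, -0.0], [0.148, -0.989, 0.0], [-0.0, -0.0, -1.0]]
contact_force: [-0.4, 0.0, -5.0]
width: 0.0475
grip_force: 45.0
```

Run:
```python
from h import *
s=r.sense();R=s['tcp_rot'];print(s['width'])
w=snap('wrist','w9')
h=cv2.cvtColor(w,cv2.COLOR_RGB2HSV);m=((h[...,1]<40)&(h[...,2]>110)).astype(np.uint8)
k,_,st,ce=cv2.connectedComponentsWithStats(m)
for i in range(1,k):
    if st[i,4]>300 and 150<ce[i][0]<400: print('grey',st[i],ce[i])
th=np.radians(-8.6);u=np.array([np.cos(th),np.sin(th)])
t=np.r_[np.array([.473,.237])+.05*u,.16];print(t,R.T@(t-s['ee_pos'])*1000)
```

```text
0.047456874713905944
grey [ 258    0   30  148 4179] [272.8392  71.57  ]
grey [250 219  59  24 978] [277.999  231.3262]
grey [ 185  228  183  100 9802] [276.8572 280.2514]
grey [ 173  338  207   66 5165] [283.2573 352.8385]
[0.5224 0.2295 0.16  ] [ 152.9401 -480.2925  -82.1668]
```

>>> {"method": "carry_out", "body": {"series": [[[0,0,-35,0,0,0,30],[10,-45,-82,0,0,0,30],[30,-95,-82,0,0,0,30],[50,-150,-82,0,0,0,30],[70,-210,-82,0,0,0,30]]]}}

```text
time_s: 17.62
ee_pos: [0.482, -0.0491, 0.1604]
tcp_rot: [[0.989, 0.148, 0.002], [0.148, -0.989, -0.0], [0.002, 0.001, -1.0]]
contact_force: [1.3, -0.3, -5.9]
width: 0.0477
grip_force: 45.0
```

>>> {"method": "carry_out", "body": {"series": [[[15,-55,0,0,0,0.3,30],[32,-110,0,0,0,0.8,30],[50,-165,0,0,0,1.3,30],[70,-225,0,0,0,1.72,30],[83,-270,0,0,0,1.72,30]]]}}

```text
time_s: 18.25
ee_pos: [0.5234, 0.2313, 0.16]
tcp_rot: [[0.989, -0.149, 0.001], [-0.149, -0.989, 0.0], [0.001, -0.0, -1.0]]
contact_force: [0.6, -1.2, -5.2]
width: 0.0476
grip_force: 45.0
```

>>> {"method": "carry_out", "body": {"series": [[[0,0,0,0,0,0,30],[0,0,20,0,0,0,30],[0,0,50,0,0,0,30],[0,0,80,0,0,0,30],[0,0,90,0,0,0,30]]]}}

```text
time_s: 18.88
ee_pos: [0.5209, 0.2268, 0.0663]
tcp_rot: [[0.988, -0.152, -0.006], [-0.152, -0.988, -0.001], [-0.006, 0.002, -1.0]]
contact_force: [-0.4, 0.8, -4.5]
width: 0.0476
grip_force: 45.0
```

>>> {"method": "carry_out", "body": {"series": [[[0,0,20,0,0,0,30],[0,0,45,0,0,0,30],[0,0,65,0,0,0,30],[0,0,76,0,0,0,30],[0,0,80,0,0,0,30]]]}}

```text
time_s: 19.5
ee_pos: [0.5233, 0.2285, -0.0107]
tcp_rot: [[0.989, -0.15, -0.0], [-0.15, -0.989, -0.0], [-0.0, 0.0, -1.0]]
contact_force: [-0.0, -0.3, -5.0]
width: 0.0475
grip_force: 45.0
```

>>> {"method": "carry_out", "body": {"series": [[[0,0,0,0,0,0,30],[0,0,1,0,0,0,30],[0,0,2,0,0,0,30],[0,0,3,0,0,0,30],[0,0,3,0,0,0,30]]]}}

```text
time_s: 20.12
ee_pos: [0.5233, 0.2286, -0.0132]
tcp_rot: [[0.989, -0.15, -0.0], [-0.15, -0.989, -0.0], [-0.0, 0.0, -1.0]]
contact_force: [0.6, 0.3, -4.5]
width: 0.0474
grip_force: 45.0
```

>>> {"method": "carry_out", "body": {"series": [[[0,0,0,0,0,0,30],[0,0,1,0,0,0,30],[0,0,2,0,0,0,30],[0,0,2,0,0,0,30],[0,0,2,0,0,0,30]]]}}

```text
time_s: 20.75
ee_pos: [0.5234, 0.2286, -0.0151]
tcp_rot: [[0.989, -0.15, 0.0], [-0.15, -0.989, 0.0], [0.0, -0.0, -1.0]]
contact_force: [-0.1, -0.0, -4.7]
width: 0.0474
grip_force: 45.0
```

>>> {"method": "carry_out", "body": {"series": [[[0,0,0,0,0,0,30],[0,0,1,0,0,0,30],[0,0,2,0,0,0,30],[0,0,2,0,0,0,30],[0,0,2,0,0,0,30]]]}}

```text
time_s: 21.38
ee_pos: [0.5233, 0.2286, -0.0171]
tcp_rot: [[0.989, -0.15, -0.0], [-0.15, -0.989, -0.0], [-0.0, 0.0, -1.0]]
contact_force: [-0.0, 1.0, -3.7]
width: 0.0474
grip_force: 45.0
```

>>> {"method": "carry_out", "body": {"series": [[[0,0,1,0,0,0,30],[0,0,1,0,0,0,30],[0,0,1,0,0,0,30],[0,0,1,0,0,0,30],[0,0,1,0,0,0,30]]]}}

```text
time_s: 22.0
ee_pos: [0.5234, 0.2286, -0.0173]
tcp_rot: [[0.989, -0.15, -0.0], [-0.15, -0.989, -0.0], [-0.0, 0.0, -1.0]]
contact_force: [-3.9, -1.8, 6.4]
width: 0.0472
grip_force: 45.0
```

The weight is on the floor. I release and retreat.

>>> {"method": "carry_out", "body": {"series": [[[0,0,0,0,0,0,52],[0,0,0,0,0,0,58],[0,0,0,0,0,0,66],[0,0,0,0,0,0,66],[0,0,-10,0,0,0,66]]]}}

```text
time_s: 22.62
ee_pos: [0.5226, 0.2284, -0.0086]
tcp_rot: [[0.989, -0.15, -0.002], [-0.15, -0.989, -0.0], [-0.002, 0.001, -1.0]]
contact_force: [0.1, 0.8, 0.3]
width: 0.0663
grip_force: 0.0
```

>>> {"method": "carry_out", "body": {"series": [[[0,0,-30,0,0,0,66],[0,0,-70,0,0,0,66],[0,0,-120,0,0,0,66],[0,0,-170,0,0,0,94],[0,0,-220,0,0,0,94]]]}}

```text
time_s: 23.25
ee_pos: [0.5232, 0.2286, 0.2143]
tcp_rot: [[0.989, -0.15, 0.001], [-0.15, -0.989, 0.0], [0.001, -0.0, -1.0]]
contact_force: [-0.0, 0.6, -0.4]
width: 0.0828
grip_force: 0.0
```

>>> {"method": "carry_out", "body": {"series": [[[-10,50,0,0,0,0,94],[-20,100,0,0,0,0,94],[-30,150,0,0,0,0,94],[-30,190,0,0,0,0,94],[-30,220,0,0,0,0,94]]]}}

```text
time_s: 23.88
ee_pos: [0.4603, 0.0141, 0.2127]
tcp_rot: [[0.989, -0.151, 0.002], [-0.151, -0.989, -0.0], [0.002, 0.0, -1.0]]
contact_force: [-0.3, -0.8, -0.1]
width: 0.0939
grip_force: 0.0
```

Run:
```python
from h import *
print(r.sense()['contact_force'])
a=snap('scene','s10');b=snap('top','t10')
cv2.imwrite('pics/f.png',np.hstack([cv2.resize(a,(400,300)),cv2.resize(b[160:340,80:320],(400,300),interpolation=cv2.INTER_CUBIC)])[:,:,::-1])
```

```text
[-0.2578 -0.7922 -0.1427]
```

View pics/f.png

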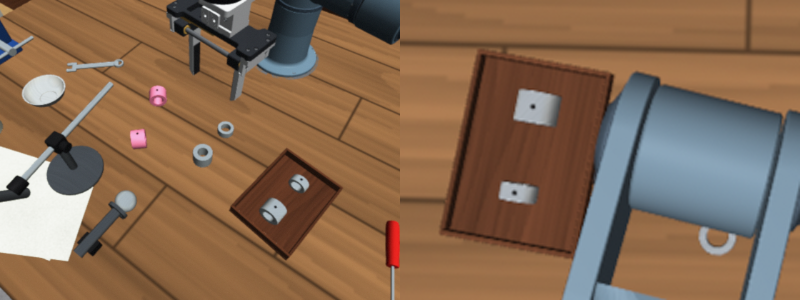

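The collar (517,192) and the weight (537,107) lie side by side in the tray. The bar is bare and the spares have not moved.

```bash
python3 -c "
from bench import order;print(order.finish_job())"
```

```text
the job is handed in; nothing more can be done
None
```

The stop collar and then the counterweight were slid off the bar and now lie side by side in the tray; the spare parts were left alone and the job was handed in at about 24 s of the 61 s allowed.

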